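# Squeeze open a blood-pressure monitor's battery cover

## Task

The blood-pressure monitor lying face down on the desk needs new batteries: squeeze the two blue side tabs of its grey battery cover together, feeling with a light upward pull for the squeeze at which the cover comes free, and lift the cover off without wrenching at it, lifting the monitor or dragging it about. Then set the cover down, not dropped, standing upright in the steel tray and let go. Leave the glove carton, pen cup and stapler alone.

Things in the scene. Friction and masses are not known exactly. Their poses are not given: they have to be found in the camera images.
- monitor: white blood-pressure monitor lying face down, loose on the desk, 170 mm (its x) by 136 mm (its y) by 46 mm high, 0.75 to 0.95 kg. Origin at the centre of its underside, z up. Its upper side (the deck) is flat at z = 46 mm with the cover at its middle; 36 mm of free deck lies outside each tab. Pulled up with more than its weight (7.5 to 9 N) it leaves the desk.
- catch_mid (a point): middle of the deck, 46 mm above the monitor's origin. Under the deck catches hold the feet: these pass straight up only with each tab squeezed in by the right amount, equal on both sides, between 3 and 8.5 mm (it varies, unseen), to about 1.5 mm either way. Squeezed less, outer catches hold; more, inner catches hold. The cover is past the catches after rising 9 mm, clear of the deck after 15 mm.
- cover: grey battery cover, about 70 g, clipped into the middle of the monitor's deck, axes along the monitor's. Origin at the centre of its underside, level with the deck when shut. A grey block 80 mm along x, 28 mm across y, top 24 mm above the origin, with a blue tab standing on its +y and -y side. Shut, it has about 1 mm of play up and sideways. Pulled or pressed against the monitor with 25 N it breaks.
- cover_mid (a point): middle of the cover, midway between the two tabs at half their height, 15.5 mm above the cover's origin; squeeze along the cover's y
- tab_left (a point): middle of the outer face of the blue tab on the cover's +y side: 40 mm along x, 5 mm thick, 23 mm high (from 4 to 27 mm above the deck). The two outer faces are 58 mm apart at rest; each tab slides up to 12 mm inward on its own spring: 4 N to start it and 1 N more per mm. The point moves with the tab.
- tab_right (a point): the same on the cover's -y side
- cover_feet (a point): point midway between the cover's two feet, at their bottom, 14.5 mm below the cover's origin. One foot hangs under each tab and moves with it (25 mm along x, 4 mm across y, 52 mm apart at rest). Off the monitor the cover stands on these feet.
- tray: shallow steel tray fixed to the desk, 140 mm (its x) by 150 mm (its y), walls 4 mm thick and 18 mm high; origin at the centre of its underside
- tray_floor (a point): centre of the tray's inner floor, 4 mm above the desk
- glove_box: glove carton, 200 x 100 x 70 mm, origin under its centre; leave alone
- pen_cup: black pen cup with pens, 72 mm wide, 95 mm high (pens to 150 mm), origin under its centre; leave alone
- stapler: red and black stapler, 40 x 130 x 40 mm, origin under its centre; leave alone
There are look-alikes about, which are no part of the job. Several things have the shape of the cover; the one meant has the colours described above. What is shaped like the monitor but green or orange is not meant.

How it is judged:
By the outcome, as a careful person would: the job done as asked, in the order asked, and still so for the second after the job is handed in, with the robot touching nothing.
It also fails if it takes over 70 s, if anything falls off the work surface, if the arm or the gripper's body presses on something with over 40 N, if the wrist force passes 120 N, or if a joint passes its speed limit or range.

## Robot

A 6-joint arm with a two-finger parallel gripper is mounted at the origin on the work surface. World frame = base frame: x ahead of the robot, y to its left, z up, the work surface at z = 0. Lengths are in m, angles in rad, forces in N, time in s.
With the tool pointing down it reaches from about 0.35 to 0.875 m from the base axis. Payload 15.5 kg.
Tool frame: the origin (TCP) lies midway between the tips of the shut fingers; the grasp point (between the pads) lies 19 mm behind it; z points along the fingers, y is the line along which they close (so a half turn about z gives the same grasp; the last joint's range is limited). The gripper opens to 85 mm and grips with 20 to 120 N. Pads are 22 mm wide; open, the fingers measure 114 mm over their backs; the gripper's body (76 mm by 85 mm) begins 54 mm behind the grasp point. The pads swing forward as they close: fully open they stand 13 mm farther back than shut.
Start: joints at [1.109, 0.494, 1.345, -0, 1.302, -0.096], TCP at [0.224, 0.583, 0.231] pointing down, gripper open.
Joint ranges: [-2.91, 2.91], [-0.82, 2.16], [0.22, 2.67], [-1.22, 4.37], [0.12, 2.79], [-3.08, 3.08]. Speed limits (rad/s): [1.89, 1.89, 2.57, 3.01, 3.01, 3.01].

## Interface

Orientations are given as a rotation vector (axis times angle).
In Python, from cell import robot gives the robot as it stands.
- The arm moves only by the tool servo_tool, never from a script. Its argument "targets" is a list of rows, each a list of 3 entries, a list of its own where there are three numbers: the shift along the tool's x, y, z in units of 200 mm (1.0 is 200 mm), then the turn, a rotation vector about the tool's x, y, z in units of 2 pi rad (1.0 is 2 pi rad), then the closure, from 0 (fully open) to 1 (shut). In form: [[[x, y, z], [ax, ay, az], hand], ...]. A call has 1 to 10 rows; each row is the pose to reach, as a shift and turn from the pose commanded when the call began, along the tool's axes at that moment, turning the shorter way round; what a row does not reach only later rows make up. A row lasts 1/12 s, in which the tool goes at most 41.7 mm and 7.16 degrees, less where a joint would pass 70% of its speed; a pose out of reach is approached as far as the arm can. A call with a number of a shift or a turn outside -1 to 1 is refused whole. A call with a gripper value outside its range is refused whole. The fingers move at their own pace and stop on an object; "grip_force" is the grip in N (left out, the last holds). Time passes only in rows, so rows that repeat a pose let the fingers close. It gives the time, the measured TCP pose, the force, the opening and the grip force at its end, in the units of the state.
- robot.sense(): the state, without advancing time (a new reading comes with each control period).
- robot.grab_frame(name): name is "scene" or "side" or "wrist"; returns a dict with "frame" (400x640x3 uint8, red, green, blue), "z_map" (400x640 float32, m along the optical axis (not along the pixel's ray), 0 where there is no reading), "fovy" (degrees; the focal length in pixels is half the picture's height over the tangent of half this angle, whatever the lens; pixels are square), "cx", "cy" (the principal point, pixels), "cam_to_world" (4x4, takes a point from camera to world coordinates). Camera axes: x right, y down, z forward; pixel columns grow to the right and rows downward; lengths in m; the calibration is good to about 2 mm. The wrist camera is an equidistant fisheye: a pixel r from the principal point sees the ray r / f radians off the axis. A picture is of the moment at which its call begins.
- robot.close_job(): hands the job in; it is judged then, once.
Trained networks look in a picture, given as the dict that the camera call returned (one of the last four; its "shot" number tells which), for a name from the list of things; names that differ only in an ending like _2 or _b are one class to them, and where a whole thing is asked for, a point or a joint stands for the part that bears it (a point fixed in the world has none). Each returns a list of dicts, best first, with "confidence" (0 to 1); they miss things now and then, are a little off and sometimes report something else, mostly with a low value. They report only what shows in the picture. A call takes as long as a camera call. They do not tell look-alikes from the thing itself.
- robot.regions_of(picture, query): "mask" (400x640 bool, what is visible of it) and "bbox" ([left, top, right, bottom] in pixels, round what is visible of it).
- robot.spot_point(picture, query): "position" ([column, row] in pixels: a listed point, or the origin of a listed thing).
The state is a dict: "time_s": time; "qpos": joint angles; "joint_velocities": joint speeds; "tau": joint torques, N m; "tcp_pos": TCP position; "eef_rot": TCP orientation; "ft_force": force on the tool from outside, world axes, zero at the start; "moment": the same for the moment, N m; "width": finger opening in m; "gripper_force": force on a finger pad.
Only numpy, scipy, OpenCV 4.12 (cv2) and the standard library are available. Lean on these libraries where they do the work, as an engineer would, in place of code of your own. Each camera call takes 0.05 s, during which the arm holds its last target. There are 200 camera calls.

## Working session

There is one attempt and no reset: what is moved stays moved. The work goes in short steps, Python scripts to look and compute and a tool call to move; the robot and the scene stay as the last step left them, time stands still between calls to the robot, and variables do not carry over. Pictures are saved under pics/ and viewed, at most 10 in all, crops included, and the job is handed in when it is done.

Besides the shell and the picture viewer there is one more tool, called as name([rows], argument=value, ...), one row to a line, values as JSON. servo_tool: Moves the arm, as the interface text tells. Shifts and turns lie within -1 to 1; 1 stands for 200 mm of shift or 2 pi rad of turn. Its arguments: {"type":"object","properties":{"targets":{"type":"array"},"grip_force":{"type":"number"}},"required":["targets"]}

```bash
mkdir -p pics
cat > h.py <<'E'
import numpy as np,cv2
from cell import robot
def deproj(p,c,r,z=None):
    f=200/np.tan(np.radians(p['fovy'])/2)
    if z is None:
        z=p['z_map'][int(r)-1:int(r)+2,int(c)-1:int(c)+2]; z=np.median(z)
    M=np.array(p['cam_to_world'])
    return (M@np.array([(c-p['cx'])/f*z,(r-p['cy'])/f*z,z,1]))[:3]
def save(p,n,crop=None,s=1):
    im=p['frame'][:,:,::-1]
    if crop: l,t,r,b=crop; im=im[t:b,l:r]
    cv2.imwrite('pics/'+n,cv2.resize(im,None,fx=s,fy=s,interpolation=cv2.INTER_CUBIC))
def cloud(p):
    f=200/np.tan(np.radians(p['fovy'])/2)
    v,u=np.mgrid[:400,:640]; z=p['z_map']; M=np.array(p['cam_to_world'])
    P=np.stack([(u-p['cx'])/f*z,(v-p['cy'])/f*z,z],-1)
    return P@M[:3,:3].T+M[:3,3]
E
python3 - <<'E'
from h import *
for n in ['scene','side']:
    p=robot.grab_frame(n); save(p,n+'0.png')
    print(n,p['fovy'],np.round(np.array(p['cam_to_world'])[:3,3],2))
    for q in ['monitor','cover','cover_mid','tab_left','tab_right','tray_floor','tray','glove_box','pen_cup','stapler']:
        for d in robot.spot_point(p,q)[:6]:
            c,r=d['position']; print(q,round(d['confidence'],2),np.round([c,r]),np.round(deproj(p,c,r),3))
print(robot.sense())
E
```

```text
scene 57.85051045680403 [ 1.06 -0.38  0.91]
monitor 0.75 [317. 228.] [ 0.537 -0.118  0.039]
monitor 0.64 [242. 185.] [ 0.26  -0.255  0.012]
monitor 0.58 [370. 134.] [0.256 0.23  0.043]
cover 0.97 [325. 290.] [ 0.715 -0.182  0.035]
cover 0.59 [368. 203.] [0.519 0.066 0.033]
cover 0.55 [317. 219.] [ 0.522 -0.111  0.061]
cover_mid 0.97 [321. 212.] [ 0.51  -0.092  0.069]
cover_mid 0.77 [367. 202.] [0.514 0.066 0.032]
cover_mid 0.57 [324. 292.] [ 0.718 -0.187  0.036]
tab_left 0.65 [328. 209.] [ 0.509 -0.07   0.07 ]
tab_left 0.58 [316. 218.] [ 0.516 -0.112  0.06 ]
tab_left 0.46 [328. 280.] [ 0.694 -0.165  0.037]
tab_left 0.39 [375. 193.] [0.494 0.104 0.036]
tab_right 0.66 [378. 288.] [ 0.785 -0.075  0.083]
tab_right 0.6 [312. 222.] [ 0.521 -0.126  0.059]
tab_right 0.58 [316. 298.] [ 0.723 -0.212  0.033]
tab_right 0.48 [367. 208.] [0.532 0.054 0.033]
tray_floor 0.72 [409. 186.] [0.497 0.243 0.001]
tray 0.92 [409. 184.] [ 0.488  0.249 -0.   ]
glove_box 0.65 [218. 256.] [ 0.518 -0.402  0.067]
pen_cup 0.77 [377. 290.] [ 0.785 -0.074  0.068]
stapler 0.58 [462. 257.] [0.794 0.201 0.035]
stapler 
[... 1173 characters left out ...]
'time_s': 1.1, 'qpos': array([ 1.10847370e+00,  4.93589243e-01,  1.34549440e+00,  7.14782176e-06,
        1.30252324e+00, -9.54995945e-02]), 'joint_velocities': array([ 3.10335581e-04,  4.85218731e-04, -7.66429637e-05,  1.38520250e-04,
        2.28022840e-04, -5.16262197e-04]), 'tau': array([-6.32030511e-03, -8.82028556e+01, -3.84249187e+01, -6.03222543e-04,
        9.67554734e-04, -3.19394985e-05]), 'tcp_pos': array([0.22415055, 0.58341907, 0.23128556]), 'eef_rot': array([-5.72980134e-01, -3.08888846e+00,  1.85084840e-05]), 'ft_force': array([-0.34046124, -0.12276775, -0.42251342]), 'moment': array([ 0.00441174,  0.00461519, -0.0252914 ]), 'gripper_force': 0.0, 'width': 0.08548723049441075}
```

View pics/scene0.png

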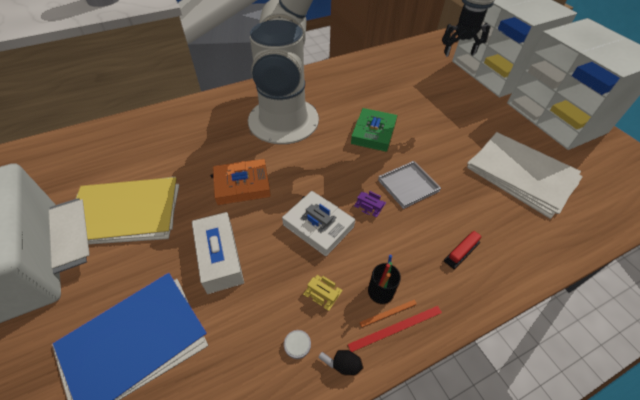

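View pics/side0.png

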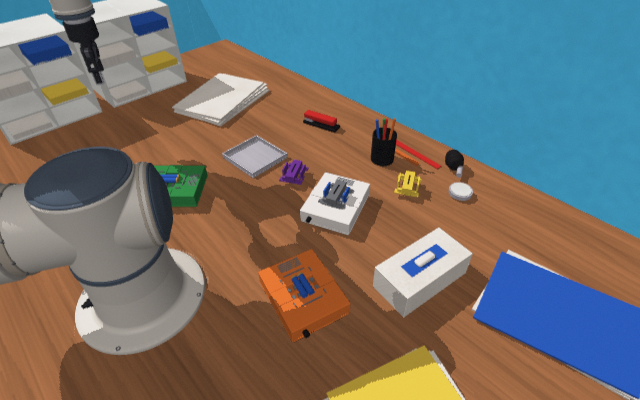

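The scene picture shows these cover look-alikes: grey with blue tabs on the white monitor at (319,214), purple loose at (369,203), yellow loose at (322,291), one on the green monitor at (375,125) and one on the orange monitor at (240,175). I choose the one at (319,214), which is (336,192) in the side picture. The tray is at (409,185). Next I measure the pose and check the choice in a close crop.

Run:
```python
from h import *
a=robot.grab_frame('scene'); b=robot.grab_frame('side')
im=np.hstack([cv2.resize(p['frame'][t:t+80,l:l+80,::-1],None,fx=5,fy=5,interpolation=cv2.INTER_CUBIC) for p,l,t in ((a,278,180),(b,296,160))])
cv2.imwrite('pics/crop.png',im)
P=[];C=[]
for p,n in ((a,'scene'),(b,'side')):
    Q=cloud(p);m=(abs(Q[...,0]-.51)<.13)&(abs(Q[...,1]+.1)<.13)
    q=Q[m];col=p['frame'][m].astype(int)
    for z0,z1,t in ((.04,.051,'deck'),(.064,.08,'top')):
        k=(q[:,2]>z0)&(q[:,2]<z1)
        w=q[k][:,:2]
        w=w[np.linalg.norm(w-np.median(w,0),axis=1)<(.12 if t=='deck' else .055)]
        r=cv2.minAreaRect((w*1000).astype(np.float32));print(n,t,len(w),np.round(r[0]),np.round(r[1]),round(r[2],1),round(np.median(q[k][:,2]),4))
    bl=(col[:,2]>col[:,0]*1.5)&(col[:,2]>60)&(q[:,2]>.045)
    w=q[bl]; 
    _,lab,cen=cv2.kmeans(w[:,:2].astype(np.float32),2,None,(3,50,1e-5),5,cv2.KMEANS_PP_CENTERS)
    print('blue',len(w),cen.round(3),np.bincount(lab[:,0]))
    Q2=cloud(p);m2=(abs(Q2[...,0]-.5)<.12)&(abs(Q2[...,1]-.245)<.12)&(Q2[...,2]>.011)&(Q2[...,2]<.025)
    w=Q2[m2][:,:2];w=w[np.linalg.norm(w-[.5,.245],axis=1)<.12]
    r=cv2.minAreaRect((w*1000).astype(np.float32));print('tray',len(w),r)
```

```text
scene deck 1703 [510. -99.] [170. 139.] 24.1 0.0438
scene top 295 [ 510. -100.] [80. 59.] 24.6 0.0678
blue 125 [[ 0.518 -0.124]
 [ 0.498 -0.078]] [75 50]
tray 243 ((491.59228515625, 242.08424377441406), (141.62078857421875, 151.42608642578125), 2.558319091796875)
side deck 1745 [ 506. -101.] [173. 137.] 23.3 0.0457
side top 308 [ 507. -101.] [81. 59.] 23.8 0.0695
blue 133 [[ 0.495 -0.079]
 [ 0.516 -0.124]] [58 75]
tray 317 ((488.7707214355469, 241.6462860107422), (143.4849090576172, 154.6894073486328), 2.92197322845459)
```

View pics/crop.png

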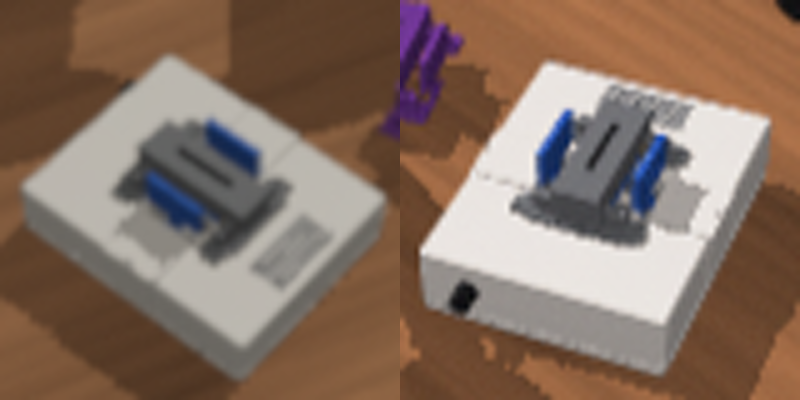

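The crop confirms a grey block with two blue tabs on a white monitor. It sits at about (0.508, -0.100) with its x axis at 24°. Next I write a helper that works out moves and approach.

```bash
cat >> h.py <<'E'
from scipy.spatial.transform import Rotation as R
def plan(pos,yang):
    s=robot.sense(); T=R.from_rotvec(s['eef_rot'])
    a=np.radians(yang); y=np.array([np.cos(a),np.sin(a),0]); z=np.array([0,0,-1.]); x=np.cross(y,z)
    G=R.from_matrix(np.stack([x,y,z],1))
    print('t',round(s['time_s'],2),'tcp',s['tcp_pos'].round(4),'w',round(s['width']*1000,2),'F',s['ft_force'].round(2))
    print('shift',(T.inv().apply(np.array(pos)-s['tcp_pos'])/.2).round(4),'turn',((T.inv()*G).as_rotvec()/2/np.pi).round(4))
E
python3 - <<'E'
from h import *
plan([.508,-.1,.20],-66)
E
```

```text
t 1.2 tcp [0.2241 0.5834 0.2313] w 85.3 F [ 0.   -0.03 -0.35]
shift [-2.5504 -2.6807  0.1565] turn [-0.     0.     0.375]
```

servo_tool([
  [[-0.9,-0.9,0],[0,0,0],0],
  [[-0.9,-0.9,0],[0,0,0],0],
  [[-0.9,-0.9,0],[0,0,0],0],
  [[-0.9,-0.9,0],[0,0,0],0],
  [[-0.9,-0.9,0],[0,0,0],0],
  [[-0.9,-0.9,0],[0,0,0],0],
  [[-0.9,-0.9,0],[0,0,0],0],
  [[-0.9,-0.9,0],[0,0,0],0],
])

```text
time_s: 1.87
tcp_pos: [0.3285, 0.349, 0.2316]
eef_rot: [0.578, 3.088, 0.0]
ft_force: [0.2, 1.0, -0.6]
width: 0.0856
gripper_force: 0.0
```

servo_tool([
  [[-0.9,-0.9,0],[0,0,0],0],
  [[-0.9,-0.9,0],[0,0,0],0],
  [[-0.9,-0.9,0],[0,0,0],0],
  [[-0.9,-0.9,0],[0,0,0],0],
  [[-0.9,-0.9,0],[0,0,0],0],
  [[-0.9,-0.9,0],[0,0,0],0],
  [[-0.9,-0.9,0],[0,0,0],0],
  [[-0.9,-0.9,0],[0,0,0],0],
])

```text
time_s: 2.53
tcp_pos: [0.4324, 0.1173, 0.2314]
eef_rot: [0.578, 3.087, 0.0]
ft_force: [0.0, 0.6, -0.5]
width: 0.0854
gripper_force: 0.0
```

servo_tool([
  [[-0.75,-0.88,0.15],[0,0,0.375],0],
  [[-0.75,-0.88,0.15],[0,0,0.375],0],
  [[-0.75,-0.88,0.15],[0,0,0.375],0],
  [[-0.75,-0.88,0.15],[0,0,0.375],0],
  [[-0.75,-0.88,0.15],[0,0,0.375],0],
  [[-0.75,-0.88,0.15],[0,0,0.375],0],
  [[-0.75,-0.88,0.15],[0,0,0.375],0],
  [[-0.75,-0.88,0.15],[0,0,0.375],0],
  [[-0.75,-0.88,0.15],[0,0,0.375],0],
  [[-0.75,-0.88,0.15],[0,0,0.375],0],
])

```text
time_s: 3.37
tcp_pos: [0.5086, -0.0977, 0.2011]
eef_rot: [-2.276, -2.164, -0.0]
ft_force: [0.3, -0.0, 0.5]
width: 0.0853
gripper_force: 0.0
```

Run:
```python
from h import *
plan([.508,-.1,.20],-66)
```

```text
t 3.37 tcp [ 0.5086 -0.0977  0.2011] w 85.33 F [ 0.35 -0.01  0.49]
shift [-0.0118 -0.0024  0.0055] turn [-1.000e-04 -1.000e-04  1.753e-01]
```

servo_tool([
  [[-0.01,0,0],[0,0,0.175],0],
  [[-0.01,0,0],[0,0,0.175],0],
  [[-0.01,0,0],[0,0,0.175],0],
  [[-0.01,0,0],[0,0,0.175],0],
  [[-0.01,0,0],[0,0,0.175],0],
  [[-0.01,0,0],[0,0,0.175],0],
  [[-0.01,0,0],[0,0,0.175],0],
  [[-0.01,0,0],[0,0,0.175],0],
  [[-0.01,0,0],[0,0,0.175],0],
  [[-0.01,0,0],[0,0,0.175],0],
])

```text
time_s: 4.2
tcp_pos: [0.5085, -0.0996, 0.2012]
eef_rot: [-3.071, -0.658, -0.0]
ft_force: [-0.2, 0.4, -0.2]
width: 0.0856
gripper_force: 0.0
```

```bash
cat >> h.py <<'E'
def wcloud(p):
    f=200/np.tan(np.radians(p['fovy'])/2)
    v,u=np.mgrid[:400,:640]; dx=u-p['cx'];dy=v-p['cy'];r=np.hypot(dx,dy)+1e-9
    th=r/f; z=np.where(th<1.4,p['z_map'],0); t=np.tan(np.minimum(th,1.4))*z/r
    M=np.array(p['cam_to_world'])
    return np.stack([dx*t,dy*t,z],-1)@M[:3,:3].T+M[:3,3]
E
python3 - <<'E'
from h import *
plan([.508,-.1,.20],-66)
p=robot.grab_frame('wrist'); save(p,'w1.png')
Q=wcloud(p); print(p['fovy'])
m=(abs(Q[...,0]-.51)<.13)&(abs(Q[...,1]+.1)<.13)&(p['z_map']>0)
q=Q[m];col=p['frame'][m].astype(int)
for z0,z1,rad in ((.04,.051,.12),(.064,.08,.06)):
    w=q[(q[:,2]>z0)&(q[:,2]<z1)]; print(len(w),np.median(w[:,2]))
    w=w[np.linalg.norm(w[:,:2]-[.508,-.1],axis=1)<rad][:,:2]
    print(cv2.minAreaRect((w*1000).astype(np.float32)))
bl=(col[:,2]>col[:,0]*1.5)&(col[:,2]>60)&(q[:,2]>.066)&(q[:,2]<.08)
w=q[bl]
_,lab,cen=cv2.kmeans(w[:,:2].astype(np.float32),2,None,(3,50,1e-5),5,cv2.KMEANS_PP_CENTERS)
print('blue',np.bincount(lab[:,0]))
for i in (0,1): print(cv2.minAreaRect((w[lab[:,0]==i][:,:2]*1000).astype(np.float32)),cen[i])
E
```

```text
t 4.2 tcp [ 0.5085 -0.0996  0.2012] w 85.58 F [-0.19  0.41 -0.24]
shift [-0.003   0.0008  0.0061] turn [-0.0001 -0.      0.0005]
65.70646984690485
17541 0.04621138771815936
((507.96795654296875, -99.13936614990234), (169.78802490234375, 136.9506378173828), 23.716684341430664)
3035 0.07033537863256001
((508.2787170410156, -98.9030532836914), (78.82054901123047, 58.27494812011719), 24.309179306030273)
blue [257 263]
((497.4922790527344, -75.49702453613281), (40.25069808959961, 4.726315498352051), 22.63067626953125) [ 0.49764103 -0.07537541]
((518.6929321289062, -123.08097839355469), (39.2401123046875, 5.3230204582214355), 23.41655921936035) [ 0.5191875  -0.12257378]
```

View pics/w1.png

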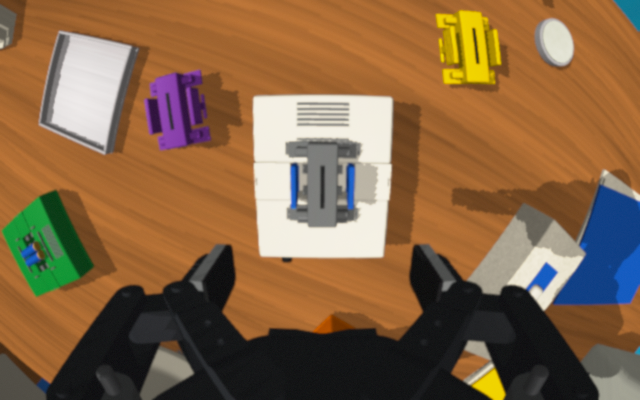

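The wrist picture shows the grey block at (322,185) with blue tabs at (294,186) and (351,186), lined up with the fingers. The fit gives a centre of (0.5082, -0.0990) and a yaw of 24°. I now go down with the gripper open.

servo_tool([
  [[0,-0.0033,0.2],[0,0,0],0.1],
  [[0,-0.0033,0.4],[0,0,0],0.1],
  [[0,-0.0033,0.55],[0,0,0],0.1],
  [[0,-0.0033,0.65],[0,0,0],0.1],
  [[0,-0.0033,0.7],[0,0,0],0.1],
  [[0,-0.0033,0.74],[0,0,0],0.1],
  [[0,-0.0033,0.76],[0,0,0],0.1],
  [[0,-0.0033,0.771],[0,0,0],0.1],
  [[0,-0.0033,0.771],[0,0,0],0.1],
], grip_force=20)

```text
time_s: 5.0
tcp_pos: [0.5081, -0.1012, 0.0476]
eef_rot: [3.07, 0.664, 0.001]
ft_force: [-0.3, -0.1, -1.0]
width: 0.0767
gripper_force: 0.0
```

servo_tool([
  [[0,0,0],[0,0,0],0.25],
  [[0,0,0],[0,0,0],0.25],
  [[0,0,0],[0,0,0],0.25],
  [[0,0,0],[0,0,0],0.25],
  [[0,0,0],[0,0,0],0.25],
])

```text
time_s: 5.42
tcp_pos: [0.5077, -0.1013, 0.0473]
eef_rot: [3.071, 0.663, 0.001]
ft_force: [-0.7, 0.1, 0.5]
width: 0.0642
gripper_force: 0.0
```

Run:
```python
from h import *
plan([.5082,-.099,.046],-66)
p=robot.grab_frame('side'); save(p,'s2.png',(290,140,390,240),6)
```

```text
t 5.42 tcp [ 0.5077 -0.1013  0.0473] w 64.22 F [-0.72  0.09  0.52]
shift [ 0.007  -0.0094  0.0067] turn [ 0.    -0.     0.001]
```

View pics/s2.png

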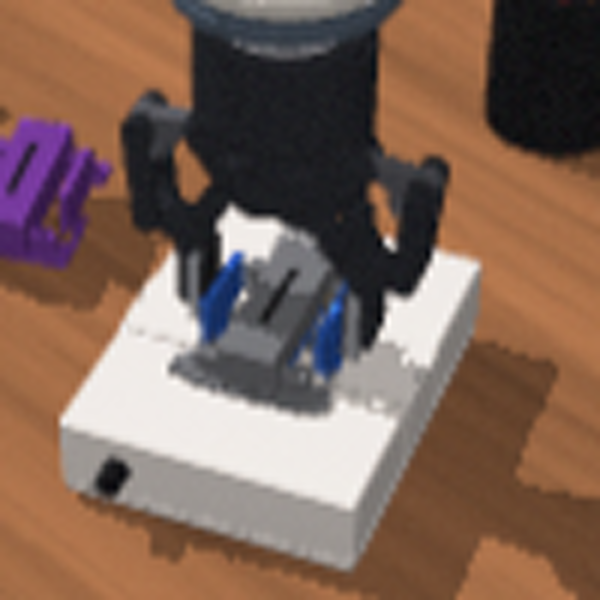

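The side crop shows both fingers astride the blue tabs, (220,300) and (330,330) in the crop, with a gap on each side and the tips above the deck. I correct the small sideways offset.

servo_tool([
  [[0.007,-0.0085,0.004],[0,0,0.001],0.25],
  [[0.007,-0.0085,0.004],[0,0,0.001],0.25],
  [[0.007,-0.0085,0.004],[0,0,0.001],0.25],
])

```text
time_s: 5.72
tcp_pos: [0.5082, -0.099, 0.0462]
eef_rot: [-3.073, -0.653, 0.0]
ft_force: [1.4, -0.1, 0.1]
width: 0.0643
gripper_force: 0.0
```

Run:
```python
from h import *
plan([.5082,-.099,.046],-66)
p=robot.grab_frame('wrist'); save(p,'w3.png',(200,130,460,330),3)
Q=wcloud(p); T=robot.sense(); t=R.from_rotvec(T['eef_rot']).inv().apply((Q-T['tcp_pos']).reshape(-1,3)).reshape(Q.shape)*1000
m=(p['z_map']>0)&(abs(Q[...,2]-.06)<.02); f=p['frame'].astype(int)
bl=m&(f[...,2]>f[...,0]*1.5)&(f[...,2]>50)
for s in (-1,1):
    w=t[bl&(np.sign(t[...,1])==s)]; w=w[abs(w[:,1])<40]; print(s,len(w),np.percentile(w[:,1],[2,50,98]).round(1),np.percentile(w[:,0],[2,98]).round(1))
```

```text
t 5.72 tcp [ 0.5082 -0.099   0.0462] w 64.27 F [ 1.42 -0.1   0.13]
shift [0.     0.0003 0.0011] turn [-0.  0.  0.]
-1 1625 [-32.4 -24.9 -23.7] [-18.7  19.6]
1 1686 [23.7 25.  31.4] [-18.9  19.4]
```

View pics/w3.png

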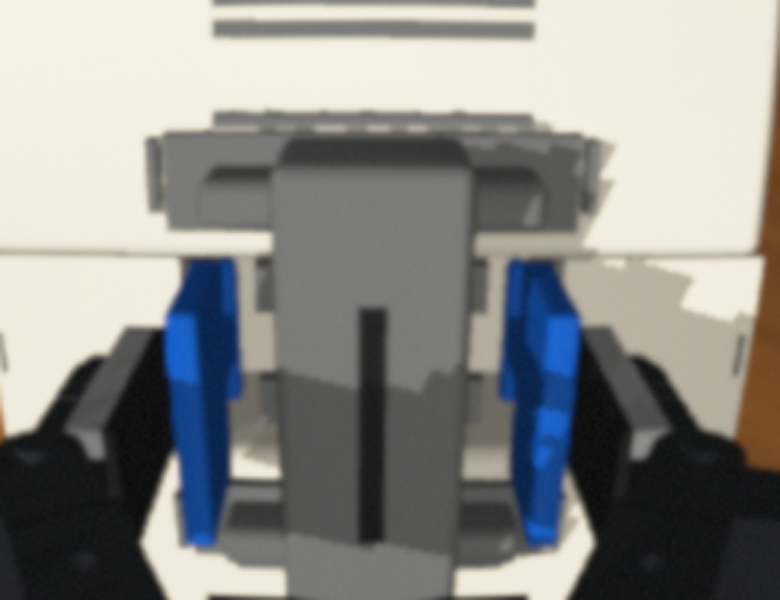

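The wrist crop shows the pads evenly beside both tabs, at (205,400) and (540,400), centred to within 0.3 mm. I squeeze lightly to about 4 mm per side and check forces.

servo_tool([
  [[0,0,0],[0,0,0],0.3],
  [[0,0,0],[0,0,0],0.33],
  [[0,0,0],[0,0,0],0.36],
  [[0,0,0],[0,0,0],0.39],
  [[0,0,0],[0,0,0],0.415],
  [[0,0,0],[0,0,0],0.415],
  [[0,0,0],[0,0,0],0.415],
  [[0,0,0],[0,0,0],0.415],
])

```text
time_s: 6.43
tcp_pos: [0.5084, -0.0992, 0.0467]
eef_rot: [3.073, 0.653, 0.001]
ft_force: [-2.3, 0.4, 8.3]
width: 0.0502
gripper_force: 8.0
```

```bash
python3 -c "
from h import *
plan([.5082,-.099,.046],-66)"
```

```text
t 6.43 tcp [ 0.5084 -0.0992  0.0467] w 50.23 F [-2.34  0.43  8.34]
shift [-0.0006 -0.0014  0.0033] turn [ 0.0001 -0.0001  0.    ]
```

servo_tool([
  [[0,0,-0.003],[0,0,0],0.415],
  [[0,0,-0.006],[0,0,0],0.415],
  [[0,0,-0.006],[0,0,0],0.415],
  [[0,0,-0.006],[0,0,0],0.415],
])

```text
time_s: 6.77
tcp_pos: [0.5081, -0.0991, 0.0474]
eef_rot: [-3.073, -0.653, 0.0]
ft_force: [0.1, -0.5, -0.4]
width: 0.0505
gripper_force: 7.9
```

servo_tool([
  [[0,0,-0.003],[0,0,0],0.415],
  [[0,0,-0.003],[0,0,0],0.415],
])

```text
time_s: 6.93
tcp_pos: [0.5082, -0.0991, 0.0481]
eef_rot: [3.073, 0.653, -0.0]
ft_force: [-0.4, -0.3, -0.5]
width: 0.0504
gripper_force: 7.9
```

servo_tool([
  [[0,0,-0.003],[0,0,0],0.415],
  [[0,0,-0.003],[0,0,0],0.415],
])

```text
time_s: 7.1
tcp_pos: [0.5082, -0.0991, 0.0487]
eef_rot: [3.073, 0.653, 0.0]
ft_force: [0.3, -0.5, -0.5]
width: 0.0501
gripper_force: 7.9
```

servo_tool([
  [[0,0,-0.0025],[0,0,0],0.415],
  [[0,0,-0.0025],[0,0,0],0.415],
])

```text
time_s: 7.27
tcp_pos: [0.5083, -0.0992, 0.0492]
eef_rot: [3.073, 0.653, 0.0]
ft_force: [-0.1, -0.1, -0.7]
width: 0.0501
gripper_force: 8.4
```

servo_tool([
  [[0,0,-0.0025],[0,0,0],0.415],
  [[0,0,-0.0025],[0,0,0],0.415],
])

```text
time_s: 7.43
tcp_pos: [0.5084, -0.0992, 0.0498]
eef_rot: [3.073, 0.653, 0.0]
ft_force: [1.2, -1.9, -1.2]
width: 0.0498
gripper_force: 8.8
```

servo_tool([
  [[0,0,-0.0025],[0,0,0],0.415],
  [[0,0,-0.0025],[0,0,0],0.415],
])

```text
time_s: 7.6
tcp_pos: [0.5084, -0.0992, 0.0503]
eef_rot: [3.073, 0.653, 0.001]
ft_force: [1.1, -2.2, -1.5]
width: 0.0498
gripper_force: 9.1
```

```bash
cat > m.py <<'E'
from h import *
p=robot.grab_frame('wrist'); T=robot.sense()
print(T['time_s'],T['tcp_pos'].round(4),T['width'],T['ft_force'].round(2),T['gripper_force'])
Q=wcloud(p); t=R.from_rotvec(T['eef_rot']).inv().apply((Q-T['tcp_pos']).reshape(-1,3)).reshape(Q.shape)*1000
v=p['z_map']>0; f=p['frame'].astype(int); z=Q[...,2]*1000
near=v&(abs(t[...,0])<45)&(abs(t[...,1])<40)
bl=near&(f[...,2]>f[...,0]*1.5)&(f[...,2]>50)&(z>45)
for s in (-1,1):
    w=bl&(np.sign(t[...,1])==s); top=w&(z>np.percentile(z[w],97)-2)
    print('tab',s,'y',np.percentile(t[top][:,1],[3,50,97]).round(1),'ztop',np.percentile(z[w],97).round(1))
g=near&~bl&(abs(t[...,1])<10)&(abs(t[...,0])<35); zt=np.percentile(z[g],60); print('block top z',zt.round(2))
g2=near&~bl&(abs(t[...,1])<20)&(abs(z-zt)<1.5)&(abs(t[...,0])<30); print('block y',np.percentile(t[g2][:,1],[1,99]).round(2))
d=v&(abs(z-46)<8)&(t[...,0]>48)&(t[...,0]<70)&(abs(t[...,1])<50); print('deck z',np.median(z[d]).round(2),d.sum())
E
python3 m.py
```

```text
7.65 [ 0.5084 -0.0992  0.0503] 0.050273703367677246 [ 1.3  -2.65 -0.72] 9.11091461777687
tab -1 y [-25.7 -23.2 -20.8] ztop 77.5
tab 1 y [19.7 22.1 24.5] ztop 77.6
block top z 131.91
block y [-19.57  19.65]
deck z 46.3 9255
```

servo_tool([
  [[0,0.0025,0],[0,0,0],0.415],
  [[0,0.0025,0],[0,0,0],0.415],
  [[0,0.0025,0],[0,0,0],0.415],
])

```text
time_s: 7.9
tcp_pos: [0.5083, -0.0994, 0.0501]
eef_rot: [-3.073, -0.653, 0.0]
ft_force: [-0.1, -0.2, -0.9]
width: 0.05
gripper_force: 8.0
```

servo_tool([
  [[0,0,-0.0025],[0,0,0],0.415],
  [[0,0,-0.0025],[0,0,0],0.415],
])

```text
time_s: 8.07
tcp_pos: [0.5083, -0.0995, 0.0507]
eef_rot: [-3.073, -0.653, 0.0]
ft_force: [0.1, -0.1, -0.7]
width: 0.0502
gripper_force: 8.1
```

Yielding sideways cleared the contact, so the cover rises freely at this squeeze. I keep lifting gently.

servo_tool([
  [[0,0,-0.0025],[0,0,0],0.415],
  [[0,0,-0.005],[0,0,0],0.415],
  [[0,0,-0.005],[0,0,0],0.415],
])

```text
time_s: 8.32
tcp_pos: [0.5084, -0.0995, 0.0518]
eef_rot: [-3.073, -0.653, 0.0]
ft_force: [-0.6, -1.0, -0.7]
width: 0.0504
gripper_force: 7.9
```

servo_tool([
  [[0,0,-0.0025],[0,0,0],0.415],
  [[0,0,-0.005],[0,0,0],0.415],
  [[0,0,-0.005],[0,0,0],0.415],
])

```text
time_s: 8.57
tcp_pos: [0.5084, -0.0995, 0.0528]
eef_rot: [3.073, 0.653, 0.0]
ft_force: [-0.2, 0.2, -0.8]
width: 0.0501
gripper_force: 7.9
```

servo_tool([
  [[0,0,-0.005],[0,0,0],0.415],
  [[0,0,-0.01],[0,0,0],0.415],
  [[0,0,-0.01],[0,0,0],0.415],
])

```text
time_s: 8.82
tcp_pos: [0.5085, -0.0996, 0.0549]
eef_rot: [3.073, 0.653, 0.0]
ft_force: [-0.2, -0.5, -1.4]
width: 0.05
gripper_force: 7.9
```

servo_tool([
  [[0,0,-0.005],[0,0,0],0.415],
  [[0,0,-0.01],[0,0,0],0.415],
  [[0,0,-0.01],[0,0,0],0.415],
])

```text
time_s: 9.07
tcp_pos: [0.5085, -0.0996, 0.0569]
eef_rot: [3.073, 0.653, 0.0]
ft_force: [-0.5, -0.4, -0.7]
width: 0.0503
gripper_force: 7.9
```

```bash
python3 m.py
```

```text
9.1167 [ 0.5085 -0.0996  0.0568] 0.049930854184332706 [-0.38 -0.12 -1.24] 7.922944575548172
tab -1 y [-25.7 -23.1 -20.8] ztop 84.1
tab 1 y [19.7 22.  24.5] ztop 84.2
block top z 138.5
block y [-19.71  19.73]
deck z 46.31 8533
```

The cover has risen 10.5 mm and the monitor deck is still at 46.3 mm, so it is past the catches. I lift it clear.

servo_tool([
  [[0,0,-0.01],[0,0,0],0.415],
  [[0,0,-0.02],[0,0,0],0.415],
  [[0,0,-0.03],[0,0,0],0.415],
  [[0,0,-0.045],[0,0,0],0.415],
  [[0,0,-0.06],[0,0,0],0.415],
  [[0,0,-0.08],[0,0,0],0.415],
])

```text
time_s: 9.62
tcp_pos: [0.5084, -0.0996, 0.073]
eef_rot: [-3.073, -0.653, 0.0]
ft_force: [0.2, 0.0, -0.1]
width: 0.0501
gripper_force: 7.9
```

servo_tool([
  [[0,0,-0.03],[0,0,0],0.415],
  [[0,0,-0.08],[0,0,0],0.415],
  [[0,0,-0.15],[0,0,0],0.415],
  [[0,0,-0.24],[0,0,0],0.415],
  [[0,0,-0.33],[0,0,0],0.415],
  [[0,0,-0.4],[0,0,0],0.415],
  [[0,0,-0.45],[0,0,0],0.415],
  [[0,0,-0.47],[0,0,0],0.415],
  [[0,0,-0.47],[0,0,0],0.415],
])

```text
time_s: 10.37
tcp_pos: [0.5088, -0.0997, 0.1677]
eef_rot: [3.072, 0.653, 0.002]
ft_force: [-0.5, 0.1, -0.3]
width: 0.0498
gripper_force: 7.9
```

Run:
```python
from h import *
plan([.490,.242,.17],-66)
plan([.490,.242,.17],-87.3)
p=robot.grab_frame('wrist'); save(p,'w4.png')
Q=wcloud(p)
m=(abs(Q[...,0]-.51)<.13)&(abs(Q[...,1]+.1)<.13)&(p['z_map']>0)
w=Q[m]; w=w[(abs(w[:,2]-.046)<.005)&(np.linalg.norm(w[:,:2]-[.508,-.1],axis=1)<.12)]
print(np.median(w[:,2]),cv2.minAreaRect((w[:,:2]*1000).astype(np.float32)))
for z0,z1 in ((.011,.025),(-.003,.009)):
    m=(abs(Q[...,0]-.49)<.12)&(abs(Q[...,1]-.242)<.12)&(Q[...,2]>z0)&(Q[...,2]<z1)&(p['z_map']>0); w=Q[m][:,:2];w=w[np.linalg.norm(w-[.49,.242],axis=1)<.115]
    print('tray',len(w),cv2.minAreaRect((w*1000).astype(np.float32)) if len(w) else 0)
```

```text
t 10.37 tcp [ 0.5088 -0.0997  0.1677] w 49.83 F [-0.52  0.09 -0.34]
shift [ 0.6092 -1.5987 -0.0126] turn [ 0.0002 -0.0002  0.    ]
t 10.37 tcp [ 0.5088 -0.0997  0.1677] w 49.83 F [-0.52  0.09 -0.34]
shift [ 0.6092 -1.5987 -0.0126] turn [ 0.0001 -0.0002  0.0592]
0.046179346827072115 ((508.38031005859375, -98.96209716796875), (168.78036499023438, 136.704345703125), 23.810993194580078)
tray 1698 ((489.1795959472656, 243.73080444335938), (140.53724670410156, 153.1741943359375), 2.8637337684631348)
tray 13658 ((489.7003173828125, 242.93861389160156), (228.7705841064453, 227.5753173828125), 7.4153008460998535)
```

View pics/w4.png

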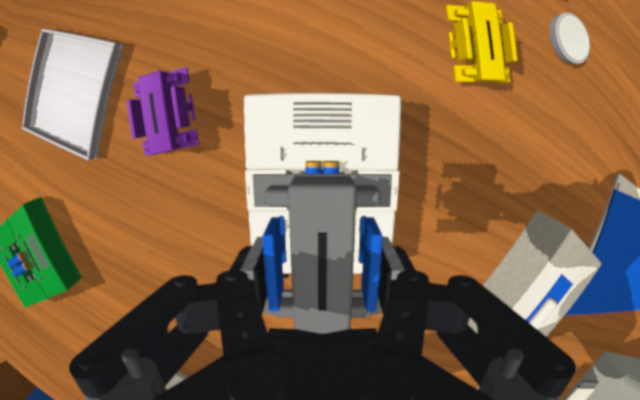

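The wrist picture shows the cover held at (322,250), the open battery bay at (320,180), and the monitor where it was. Now I carry the cover to the tray.

servo_tool([
  [[0.01,-0.03,0],[0,0,0],0.415],
  [[0.04,-0.1,0],[0,0,0],0.415],
  [[0.08,-0.2,0],[0,0,0],0.415],
  [[0.12,-0.31,0],[0,0,0],0.415],
  [[0.16,-0.42,0],[0,0,0],0.415],
  [[0.2,-0.53,0],[0,0,0],0.415],
  [[0.24,-0.64,0],[0,0,0],0.415],
  [[0.28,-0.75,0],[0,0,0],0.415],
  [[0.32,-0.84,0],[0,0,0],0.415],
  [[0.34,-0.9,0],[0,0,0],0.415],
])

```text
time_s: 11.25
tcp_pos: [0.4965, 0.0947, 0.1658]
eef_rot: [-3.072, -0.655, 0.002]
ft_force: [-0.1, -0.4, -0.2]
width: 0.0501
gripper_force: 7.9
```

servo_tool([
  [[0.02,-0.06,0],[0,0,0.006],0.415],
  [[0.06,-0.16,0],[0,0,0.013],0.415],
  [[0.1,-0.26,0],[0,0,0.021],0.415],
  [[0.14,-0.37,0],[0,0,0.029],0.415],
  [[0.18,-0.48,0],[0,0,0.037],0.415],
  [[0.22,-0.58,0],[0,0,0.045],0.415],
  [[0.25,-0.65,0],[0,0,0.052],0.415],
  [[0.265,-0.69,0],[0,0,0.058],0.415],
  [[0.27,-0.7,0],[0,0,0.059],0.415],
  [[0.27,-0.7,0],[0,0,0.059],0.415],
])

```text
time_s: 12.08
tcp_pos: [0.489, 0.2429, 0.1659]
eef_rot: [3.14, 0.078, -0.002]
ft_force: [0.1, -0.3, 0.0]
width: 0.0501
gripper_force: 7.9
```

Run:
```python
from h import *
plan([.4895,.2425,.025],-87.3)
p=robot.grab_frame('side'); save(p,'s5.png',(180,60,340,180),5)
```

```text
t 12.08 tcp [0.489  0.2429 0.1659] w 50.06 F [ 0.15 -0.33  0.02]
shift [0.0031 0.0017 0.7045] turn [0.0001 0.0002 0.0004]
```

View pics/s5.png

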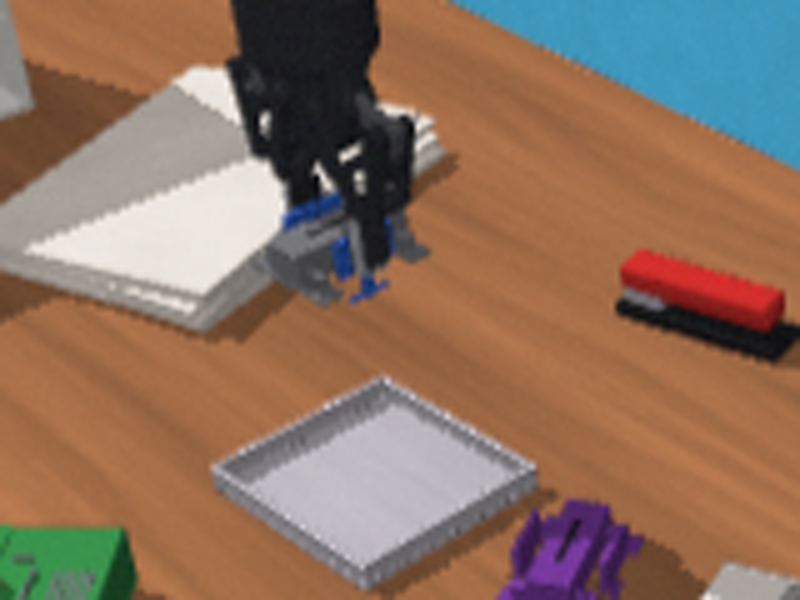

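The side crop shows the cover held level, feet down at (370,290), above the empty tray at (375,480). I lower it.

servo_tool([
  [[0.003,0.001,0.05],[0,0,0],0.415],
  [[0.003,0.001,0.15],[0,0,0],0.415],
  [[0.003,0.001,0.27],[0,0,0],0.415],
  [[0.003,0.001,0.4],[0,0,0],0.415],
  [[0.003,0.001,0.52],[0,0,0],0.415],
  [[0.003,0.001,0.61],[0,0,0],0.415],
  [[0.003,0.001,0.67],[0,0,0],0.415],
  [[0.003,0.001,0.7],[0,0,0],0.415],
  [[0.003,0.001,0.7],[0,0,0],0.415],
  [[0.003,0.001,0.7],[0,0,0],0.415],
])

```text
time_s: 12.97
tcp_pos: [0.4903, 0.2419, 0.0267]
eef_rot: [3.141, 0.075, -0.0]
ft_force: [0.1, -0.3, -0.7]
width: 0.0499
gripper_force: 7.9
```

servo_tool([
  [[0,0,0.01],[0,0,0],0.415],
  [[0,0,0.02],[0,0,0],0.415],
  [[0,0,0.02],[0,0,0],0.415],
])

```text
time_s: 13.22
tcp_pos: [0.4905, 0.2423, 0.023]
eef_rot: [-3.14, -0.076, -0.001]
ft_force: [-0.6, -0.1, -0.9]
width: 0.0501
gripper_force: 7.9
```

servo_tool([
  [[0,0,0.006],[0,0,0],0.415],
  [[0,0,0.013],[0,0,0],0.415],
  [[0,0,0.018],[0,0,0],0.415],
  [[0,0,0.018],[0,0,0],0.415],
])

```text
time_s: 13.55
tcp_pos: [0.4905, 0.2423, 0.0193]
eef_rot: [-3.141, -0.076, -0.001]
ft_force: [-0.4, -0.9, 5.6]
width: 0.05
gripper_force: 7.9
```

servo_tool([
  [[0,0,0.004],[0,0,0],0.415],
  [[0,0,0.004],[0,0,0],0.415],
])

```text
time_s: 13.72
tcp_pos: [0.4907, 0.2424, 0.0187]
eef_rot: [-3.14, -0.076, -0.002]
ft_force: [0.2, -1.3, 9.4]
width: 0.0502
gripper_force: 8.1
```

servo_tool([
  [[0,0,0],[0,0,0],0.4],
  [[0,0,0.001],[0,0,0],0.385],
  [[0,0,0.002],[0,0,0],0.37],
  [[0,0,0.003],[0,0,0],0.355],
  [[0,0,0.004],[0,0,0],0.34],
  [[0,0,0.004],[0,0,0],0.34],
])

```text
time_s: 14.22
tcp_pos: [0.4903, 0.2423, 0.0175]
eef_rot: [-3.141, -0.076, -0.0]
ft_force: [-0.4, -0.8, 4.0]
width: 0.056
gripper_force: 3.8
```

servo_tool([
  [[0,0,0.0],[0,0,0],0.33],
  [[0,0,0.0],[0,0,0],0.32],
  [[0,0,0.0],[0,0,0],0.3],
  [[0,0,0],[0,0,0],0.2],
  [[0,0,0],[0,0,0],0.1],
  [[0,0,0],[0,0,0],0.1],
  [[0,0,0],[0,0,0],0.1],
])

```text
time_s: 14.8
tcp_pos: [0.4903, 0.2422, 0.0175]
eef_rot: [3.141, 0.076, -0.0]
ft_force: [-0.3, 0.7, 0.8]
width: 0.0769
gripper_force: 0.0
```

```bash
python3 m.py
```

```text
14.85 [0.4903 0.2422 0.0175] 0.07661357131120586 [ 0.58 -0.62  0.1 ] 0.0
tab -1 y [-28.6 -26.3 -24.1] ztop 47.1
tab 1 y [23.9 26.1 28.3] ztop 47.2
block top z 98.67
block y [-17.67  17.68]
deck z nan 0
  return _methods._mean(a, axis=axis, dtype=dtype,
  ret = ret.dtype.type(ret / rcount)
```

servo_tool([
  [[0,0,-0.02],[0,0,0],0.05],
  [[0,0,-0.06],[0,0,0],0.05],
  [[0,0,-0.12],[0,0,0],0.05],
  [[0,0,-0.22],[0,0,0],0.05],
  [[0,0,-0.35],[0,0,0],0.05],
  [[0,0,-0.5],[0,0,0],0.05],
  [[0,0,-0.65],[0,0,0],0.05],
  [[0,0,-0.75],[0,0,0],0.05],
  [[0,0,-0.8],[0,0,0],0.05],
  [[0,0,-0.8],[0,0,0],0.05],
])

```text
time_s: 15.68
tcp_pos: [0.4913, 0.2426, 0.18]
eef_rot: [-3.139, -0.076, -0.006]
ft_force: [-0.3, 0.8, -0.1]
width: 0.081
gripper_force: 0.0
```

Run:
```python
from h import *
p=robot.grab_frame('side'); save(p,'s6.png',(200,110,400,240),4)
Q=cloud(p); m=(abs(Q[...,0]-.508)<.13)&(abs(Q[...,1]+.1)<.13)
w=Q[m]; w=w[(abs(w[:,2]-.046)<.005)&(np.linalg.norm(w[:,:2]-[.508,-.1],axis=1)<.12)]
print(cv2.minAreaRect((w[:,:2]*1000).astype(np.float32)))
```

```text
((506.61346435546875, -101.67425537109375), (171.73196411132812, 137.13670349121094), 23.358356475830078)
```

View pics/s6.png

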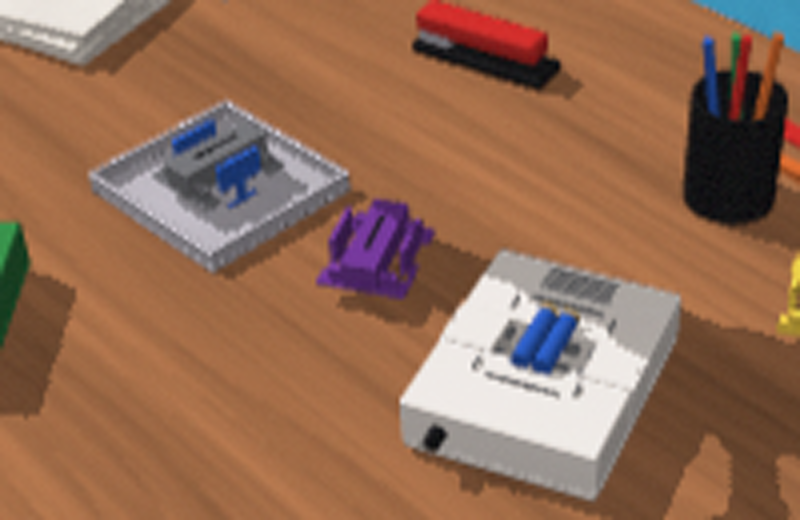

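The crop shows the cover standing upright in the tray at (220,165), the monitor in place with its bay open at (545,340), and everything else undisturbed.

```bash
python3 -c "
from cell import robot
print(robot.close_job())"
```

```text
the job is handed in; nothing more can be done
None
```

I took the cover off at about 4 mm of squeeze per side and left it standing upright in the steel tray with the gripper clear; the monitor stayed where it was, nothing else was touched, and the job was handed in at about 16 s.

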